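# Scoop into the sugar pot, lid on

### The arm

A 7-joint arm with a two-finger parallel gripper is mounted at the origin on the work surface. World frame = base frame: x ahead of the robot, y to its left, z up, the work surface at z = 0. Lengths are in mm, angles in rad, forces in N, time in s.
With the tool pointing down it reaches from about 350 to 775 mm from the base axis. Payload 3.1 kg.
Tool frame: the origin (TCP) lies on the mounting face of the last link; the fingertips stand 173 mm ahead of it and the grasp point (between the pads) lies 155 mm ahead of it; z points along the fingers, y is the line along which they close (so a half turn about z gives the same grasp; the last joint's range is limited). The gripper opens to 85 mm and grips with 20 to 120 N. Pads are 22 mm wide; open, the fingers measure 114 mm over their backs; the gripper's body (76 mm by 85 mm) begins 54 mm behind the grasp point. The pads swing forward as they close: fully open they stand 13 mm farther back than shut.
Start: joints at [-1.392, 0.311, 0.014, 1.512, -0.004, 1.319, -0.027], TCP at [120.422, 536.667, 404.704] pointing down, gripper open.
Joint ranges: [-2.7, 2.7], [-0.3, 1.91], [-1.27, 1.3], [0.12, 2.57], [-1.44, 4.58], [0.2, 2.03], [-3.05, 3.05]. Speed limits (rad/s): [2.79, 2.79, 3.14, 3.14, 3.14, 3.14, 3.14].

### API

Orientations are given as a unit quaternion [w, x, y, z].
In Python, from rig import env, read_camera, camera_params gives the robot as it stands.
- The arm moves only by the shell command python3 -m pendant 'ROWS' [FORCE]. ROWS is JSON, a list of rows, each a list of 3 entries, a list of its own where there are three numbers: the turn, a rotation vector about the world's x, y, z in rad, then the shift along the world's x, y, z in mm, then the opening, from 0 (shut) to 1 (fully open). In form: [[[ax, ay, az], [x, y, z], fingers], ...]. A call has exactly 5 rows; each row is the pose to reach, as a shift and turn from the pose commanded when the call began; what a row does not reach only later rows make up. A row lasts 1/12 s, in which the tool goes at most 41.7 mm and 7.16 degrees, less where a joint would pass 70% of its speed; a pose out of reach is approached as far as the arm can. A call with a gripper value outside its range is refused whole. The fingers move at their own pace and stop on an object; FORCE is the grip in N (left out, the last holds). Time passes only in rows, so rows that repeat a pose let the fingers close, or fill a call up. It gives the time, the measured TCP pose, the force, the opening and the grip force at its end, in the units of the state.
- env.observe(): the state, without advancing time (a new reading comes with each control period).
- read_camera(name): name is "scene" or "top"; returns (picture, depth): 400x640x3 uint8, red, green, blue; 400x640 float32, mm along the optical axis (not along the pixel's ray), 0 where there is no reading.
- camera_params(name): a dict with "fov_y" (degrees; the focal length in pixels is half the picture's height over the tangent of half this angle, whatever the lens; pixels are square), "cx", "cy" (the principal point, pixels), "k1" (the pictures are not rectified: a ray, as slopes to the right and down, at radius r is drawn at 1 + k1 r^2 times it, then the intrinsics apply), "rvec" (rotation vector, rad) and "tvec" (3), from world to camera coordinates, as OpenCV has them. Camera axes: x right, y down, z forward; pixel columns grow to the right and rows downward; lengths in mm; the calibration is good to about 2 mm. A picture is of the moment at which its call begins. camera_params takes no time and is no camera call.
- env.close_job(): hands the job in; it is judged then, once.
The state is a dict: "t": time; "joint_pos": joint angles; "joint_vel": joint speeds; "joint_efforts": joint torques, N m; "tcp_pos": TCP position; "ee_rot": TCP orientation; "force": force on the tool from outside, world axes, zero at the start; "torque": the same for the moment, N m; "gripper_width": finger opening in mm; "grasp_force": force on a finger pad.
Only numpy, scipy, OpenCV 4.12 (cv2) and the standard library are available. Lean on these libraries where they do the work, as an engineer would, in place of code of your own. Each camera call takes 0.05 s, during which the arm holds its last target. There are 200 camera calls.

### The job

Put the steel scoop away inside the white sugar pot, then close the pot with the wooden lid that fits it, so that the lid sits flat and fully home with the pot standing upright. Lower the scoop and the lid into place instead of dropping them, and do not push the other things on the worktop about.

Things in the scene. Friction and masses are not known exactly. Their poses are not given: they have to be found in the camera images.
- sugar_pot: Squat white ceramic pot, open at the top, standing loose on the worktop, about 0.8 kg. 150 mm outside diameter (foot 128 mm), 75 mm tall; inside diameter 138 mm (about 116 mm at the floor), floor 6 mm above the origin, wall 6 mm. Origin: centre of its underside, z up.
- big_lid: Wooden lid lying knob up: disc 154 mm across, plug below it 126 mm across tapering to 118. Origin: centre of the plug's underside, z up; above it the plug spans 0-10 mm, disc 10-20 mm, upright round knob (30 mm across) 20-54 mm. This larger lid fits: plug in the pot's mouth (6 mm play all round), disc on the rim; seated, its origin is 65 mm above the pot's. About 0.22 kg.
- small_lid: Wooden lid lying knob up: disc 104 mm across, plug below it 80 mm across tapering to 72. Origin: centre of the plug's underside, z up; above it the plug spans 0-10 mm, disc 10-20 mm, upright round knob (30 mm across) 20-54 mm. Too small for this pot; leave it where it lies. About 0.12 kg.
- scoop: Stainless measuring scoop, 108 mm long, 90 g, standing on its cup's flat base. Origin: middle of its length, level with the cup's underside; x along the handle, away from the cup. Open cup 48 mm across, 31 mm tall, centred at x = -30 mm; straight handle 14 mm wide, 10 mm thick, its middle 26 mm above the origin, from x = -5 to +54 mm. Fits flat on the pot's floor.
- strainer: Stainless tea strainer lying on the worktop, 177 mm long, 26 mm tall, bowl 70 mm across at x = -50 mm, handle along +x. Origin on the worktop 50 mm from the bowl's centre. Leave alone.
- jar: Closed glass jar with black lid, 84 mm across, 120 mm tall, origin centre of underside. Leave alone.
- cup: White plastic cup, 76 mm across, 90 mm tall, origin centre of underside. Leave alone.
- mug: Ceramic mug, 84 mm across plus handle at +y, 90 mm tall, origin centre of underside. Leave alone.
- ladle: Ladle with red silicone handle lying on the worktop, 320 mm long, up to 36 mm tall, bowl at x = -100 mm, handle along +x. Leave alone.
Things that resemble listed ones, but are neither listed nor needed, are in the scene too. What is shaped like the scoop but turquoise or yellow is not meant. What is shaped like the big_lid but orange is not meant.

How it is judged (in metres and radians):
On the way, in this order (a step that is already met when the one before it is completed fails the run):
1. the scoop lies inside the pot, let go (horizontal distance between scoop and sugar_pot below 0.045 m and z of scoop in the frame of sugar_pot between -0.005 and 0.05 m and contact force between the fingers and scoop below 0.1 N), for 0.2 s.
2. the larger lid sits home on the pot (horizontal distance between big_lid and sugar_pot below 0.01 m and z of big_lid in the frame of sugar_pot between 0.06 and 0.069 m and angle between the z axis of big_lid and the z axis of sugar_pot, either way round below 0.04 rad and angle between big_lid's own z axis and vertical below 0.15 rad), for 0.2 s.
At the end, for the whole second after the job is handed in: Scoop inside the pot (middle within 45 mm of the pot's axis, under 50 mm above its underside); larger lid on the pot knob up, centred within 10 mm, origin 60 to 69 mm above the pot's origin, square to it within 0.04 rad; pot upright within 0.08 rad; lid and pot at rest (all of step 2 and horizontal distance between scoop and sugar_pot below 0.045 m and z of scoop in the frame of sugar_pot between -0.005 and 0.05 m and angle between sugar_pot's own z axis and vertical below 0.08 rad and linear speed of each of big_lid, sugar_pot below 0.02 m/s); the robot touches nothing.
It fails at once if the larger lid is let go more than about 35 mm above its seat (height (world z) of big_lid above 0.1 m and contact force between the fingers and big_lid below 0.01 N).
It fails at once if the scoop is let go above the pot, higher than 100 mm over the worktop (height (world z) of scoop above 0.1 m and contact force between the fingers and scoop below 0.01 N).
It fails at once if the pot is tipped by more than 0.35 rad (angle between sugar_pot's own z axis and vertical above 0.35 rad).
It fails at once if a bystander (smaller lid, strainer, jar, cup, mug or ladle) is moved more than 30 mm (distance of any of small_lid, strainer, jar, cup, mug, ladle from where it was at the start of the episode above 0.03 m).
It also fails if it takes over 64 s, if anything falls off the work surface, if the arm or the gripper's body presses on something with over 40 N, if the wrist force passes 120 N, or if a joint passes its speed limit or range.

## Working session

There is one attempt and no reset: what is moved stays moved. The work goes in short steps, Python scripts to look and compute and a shell command to move; the robot and the scene stay as the last step left them, time stands still between calls to the robot, and variables do not carry over. Pictures are saved under pics/ and viewed, at most 10 in all, crops included, and the job is handed in when it is done.

```bash
mkdir -p pics; cat > h.py <<'E'
import numpy as np, cv2
from rig import env, read_camera, camera_params
def cam(n):
    p=camera_params(n); R=cv2.Rodrigues(np.array(p["rvec"],float))[0]; t=np.array(p["tvec"],float)
    f=200/np.tan(np.radians(p["fov_y"])/2); return p,R,t,f
def ray(n,uv):
    p,R,t,f=cam(n); uv=np.atleast_2d(np.array(uv,float))
    d=(uv-[p["cx"],p["cy"]])/f; s=d.copy()
    for _ in range(20): s=d/(1+p["k1"]*(s**2).sum(1,keepdims=True))
    return s,R,t
def plane(n,uv,z):
    s,R,t=ray(n,uv); d=np.c_[s,np.ones(len(s))]@R; o=-R.T@t
    return o+d*((z-o[2])/d[:,2])[:,None]
def pts(n,uv,depth):
    s,R,t=ray(n,uv); return (np.c_[s,np.ones(len(s))]*np.asarray(depth,float)[:,None]-t)@R
E
python3 - <<'E'
from h import *
for n in("scene","top"):
    a,d=read_camera(n); np.savez(f"pics/{n}0.npz",a=a,d=d); cv2.imwrite(f"pics/{n}0.png",a[...,::-1]); print(n,camera_params(n))
print(env.observe())
E
```

```text
scene {'fov_y': 57.57986886905928, 'cx': 320.7750400595107, 'cy': 198.5148675953892, 'k1': -0.05189224695358131, 'rvec': array([ 1.51548105,  1.77516408, -0.94247234]), 'tvec': array([  92.5481685 , -260.33315096, 1408.97623418])}
top {'fov_y': 49.65224323343457, 'cx': 316.85130207996076, 'cy': 198.1773454960732, 'k1': -0.013282369371488186, 'rvec': array([ 2.13548493, -2.19560079,  0.11134589]), 'tvec': array([  24.78030285,  553.44424886, 1398.74010457])}
{'t': 0.1, 'joint_pos': array([-1.39172665,  0.31159676,  0.01401605,  1.51291698, -0.00438675,
        1.31919127, -0.02719075]), 'joint_vel': array([-0.00144189, -0.00107848,  0.00077521, -0.00325632, -0.00033353,
        0.00148345,  0.000911  ]), 'joint_efforts': array([ 3.95453990e-04, -3.80857086e+01,  1.46498722e-01, -2.31240964e+01,
        1.23463172e-02,  8.10938829e-03, -4.48768063e-06]), 'tcp_pos': array([120.35928953, 536.3639185 , 403.74805371]), 'ee_rot': array([-6.12512442e-05,  1.10127429e-01,  9.93916931e-01, -1.03915382e-03]), 'force': array([-0.3942597 , -0.16606911,  0.12805417]), 'torque': array([ 0.01529553, -0.0142966 ,  0.01075366]), 'grasp_force': 0.0, 'gripper_width': 85.43432488589677}
```

View pics/top0.png

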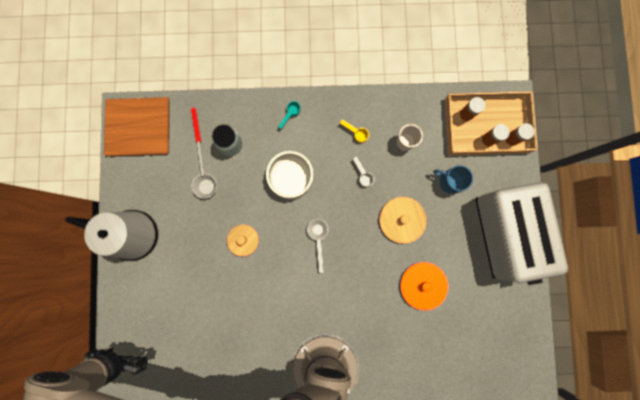

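View pics/scene0.png

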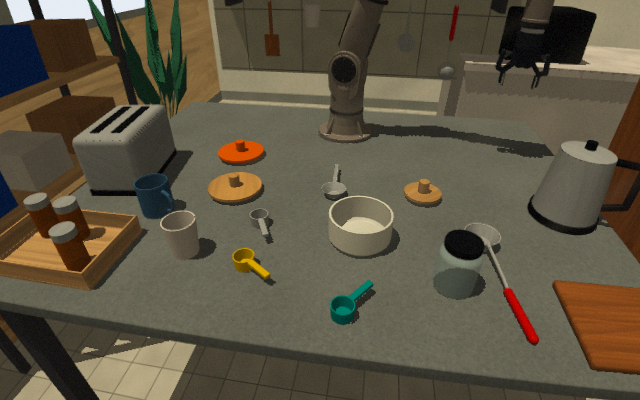

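The top view shows the pot at (289,175), big lid (403,220), and steel scoop with its cup at (366,180) and handle tip at (355,160).
Could be mistaken for the scoop: turquoise (290,115), yellow (355,131), strainer (318,245). For the big lid: orange (425,286), small lid (242,240). I choose the steel scoop at (362,173) and the plain wooden large lid at (403,220), and check both in a crop.

```bash
python3 - <<'E'
from h import *
z=np.load("pics/top0.npz"); a,d=z["a"],z["d"]
v,u=np.mgrid[0:400,0:640]; P=pts("top",np.c_[u.ravel(),v.ravel()],d.ravel()).reshape(400,640,3); P[d==0]=np.nan
cv2.imwrite("pics/crop.png",cv2.resize(a[130:250,260:440,::-1],(720,480),interpolation=cv2.INTER_CUBIC))
def win(x0,y0,x1,y1,zl,zh):
    Q=P[y0:y1,x0:x1].reshape(-1,3); return Q[(Q[:,2]>zl)&(Q[:,2]<zh)]
print("table",np.nanmedian(P[290:310,200:260].reshape(-1,3),0))
for n,w in dict(pot=(255,145,325,205,60,90),lid=(375,190,432,250,12,28),knob=(375,190,432,250,40,65),scoop=(345,150,382,192,15,50),handletop=(345,150,382,192,22,50)).items():
    Q=win(*w); c=cv2.minEnclosingCircle(Q[:,:2].astype(np.float32)); r=cv2.minAreaRect(Q[:,:2].astype(np.float32))
    print(n,len(Q),c,r,np.median(Q[:,2]))
Q=win(345,150,382,192,15,50); print(np.round(Q,0).astype(int).tolist())
E
```

```text
table [229.29534936 307.12163159   0.68779152]
pot 319 ((630.1773071289062, 96.74403381347656), 75.62030792236328) ((628.8458251953125, 97.00306701660156), (148.4140625, 146.71066284179688), 89.15020751953125) 75.06508043878986
lid 1591 ((478.4930114746094, -274.2298278808594), 81.47891235351562) ((474.45819091796875, -271.19384765625), (151.56040954589844, 151.89649963378906), 24.605798721313477) 20.853352243267352
knob 71 ((474.1672668457031, -270.7380676269531), 14.899621963500977) ((474.2544250488281, -270.1643371582031), (27.56741714477539, 28.227706909179688), 16.679407119750977) 54.65722402841238
scoop 144 ((638.5216674804688, -140.94261169433594), 53.189483642578125) ((635.7559204101562, -137.48956298828125), (105.06763458251953, 45.55866241455078), 38.6927490234375) 31.173594479963548
handletop 129 ((638.5216674804688, -140.94261169433594), 53.189483642578125) ((635.7559204101562, -137.48956298828125), (105.06763458251953, 45.55866241455078), 38.6927490234375) 31.555213632466923
[[688, -121, 32], [685, -115, 32], [685, -118, 31], [684, -121, 33], [685, -125, 31], [681, -114,
[... 1651 characters left out ...]
6], [624, -139, 26], [625, -171, 16], [625, -174, 17], [622, -175, 36], [620, -135, 34], [619, -175, 33], [619, -178, 33], [617, -136, 29], [617, -176, 25], [616, -178, 31], [613, -135, 34], [614, -176, 23], [612, -178, 31], [612, -133, 20], [611, -135, 29], [611, -177, 17], [608, -178, 36], [607, -135, 30], [606, -175, 30], [606, -178, 30], [604, -135, 30], [605, -173, 15], [602, -174, 35], [602, -136, 19], [600, -138, 34], [600, -172, 24], [600, -175, 26], [598, -139, 24], [597, -141, 32], [598, -169, 18], [597, -172, 26], [595, -143, 18], [592, -143, 41], [593, -148, 30], [593, -164, 31], [592, -167, 33], [591, -149, 20], [589, -150, 36], [590, -154, 32], [589, -157, 34], [590, -161, 27]]
```

View pics/crop.png

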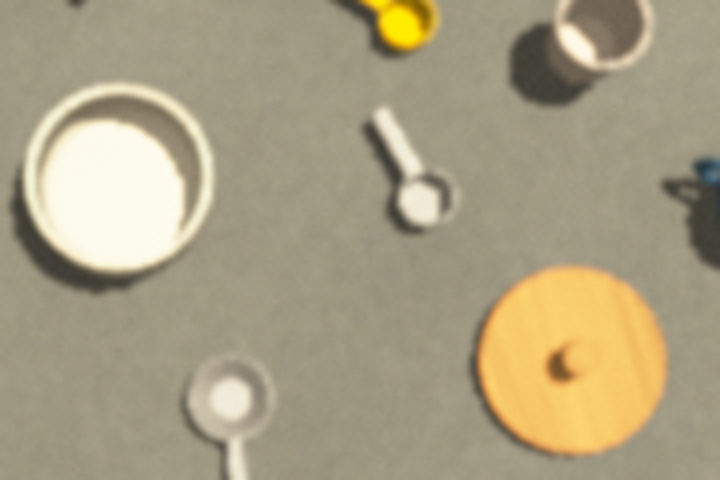

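Crop confirms: plain steel scoop (cup at crop (422,200), handle to (382,115)), white pot at (118,180), and the unpainted wooden big lid at (572,360). The scoop's cup is at about (612,-156) with the handle toward +27°; the pot is at (629,97) and the lid at (474,-271). Moving over the scoop handle now.

```bash

python3 -m pendant '[[[0,0,-0.098],[21,-27,0],1],[[0,0,-0.196],[42,-54,0],1],[[0,0,-0.294],[63,-81,0],1],[[0,0,-0.392],[84,-108,0],1],[[0,0,-0.49],[106,-135,0],1]]'
python3 -m pendant '[[[0,0,-0.098],[21,-27,0],1],[[0,0,-0.196],[42,-54,0],1],[[0,0,-0.294],[63,-81,0],1],[[0,0,-0.392],[84,-108,0],1],[[0,0,-0.49],[106,-135,0],1]]'
python3 -m pendant '[[[0,0,-0.098],[21,-27,0],1],[[0,0,-0.196],[42,-54,0],1],[[0,0,-0.294],[63,-81,0],1],[[0,0,-0.392],[84,-108,0],1],[[0,0,-0.49],[106,-135,0],1]]'
python3 -m pendant '[[[0,0,-0.098],[21,-27,0],1],[[0,0,-0.196],[42,-54,0],1],[[0,0,-0.294],[63,-81,0],1],[[0,0,-0.392],[84,-108,0],1],[[0,0,-0.49],[106,-135,0],1]]'
python3 -m pendant '[[[0,0,-0.098],[21,-27,0],1],[[0,0,-0.196],[42,-54,0],1],[[0,0,-0.294],[63,-81,0],1],[[0,0,-0.392],[84,-108,0],1],[[0,0,-0.487],[106,-133,0],1]]'
python3 - <<'E'
from h import *
from scipy.spatial.transform import Rotation as R
o=env.observe(); m=R.from_quat(np.roll(o["ee_rot"],-1)).as_matrix(); print(o["t"],o["tcp_pos"],m.round(3).tolist(),o["joint_pos"])
E
```

```text
t: 0.52
tcp_pos: [226.9, 400.1, 404.2]
ee_rot: [-0.0, 0.35, 0.937, -0.001]
force: [0.8, 0.0, -0.8]
gripper_width: 85.5
grasp_force: 0.0
t: 0.93
tcp_pos: [332.8, 265.0, 404.4]
ee_rot: [-0.0, 0.567, 0.824, -0.0]
force: [0.8, 0.8, 0.3]
gripper_width: 85.6
grasp_force: 0.0
t: 1.35
tcp_pos: [438.8, 130.2, 404.5]
ee_rot: [-0.0, 0.75, 0.662, -0.0]
force: [0.4, 0.7, 0.1]
gripper_width: 85.2
grasp_force: 0.0
t: 1.77
tcp_pos: [544.9, -4.5, 404.3]
ee_rot: [-0.0, 0.888, 0.46, -0.0]
force: [0.1, 1.2, -0.7]
gripper_width: 85.4
grasp_force: 0.0
t: 2.18
tcp_pos: [651.1, -137.8, 403.8]
ee_rot: [-0.0, 0.973, 0.232, -0.001]
force: [0.7, 0.4, 1.6]
gripper_width: 85.5
grasp_force: 0.0
2.1833 [ 651.0574937  -137.79809712  403.80960805] [[0.892, 0.452, -0.002], [0.452, -0.892, 0.0], [-0.001, -0.001, -1.0]] [-0.24589288  0.65118851  0.80066068  1.16662412 -0.45085763  1.49700047
 -0.62462628]
```

```bash

python3 -m pendant '[[[0,0,0],[0,1,-38],1],[[0,0,0],[0,1,-76],1],[[0,0,0],[0,1,-114],1],[[0,0,0],[0,1,-150],1],[[0,0,0],[0,1,-180],1]]'
python3 -m pendant '[[[0,0,0],[0,0,-15],1],[[0,0,0],[0,0,-30],1],[[0,0,0],[0,0,-41],1],[[0,0,0],[0,0,-41],1],[[0,0,0],[0,0,-41],1]]'
python3 -m pendant '[[[0,0,0],[0,0,0],0],[[0,0,0],[0,0,0],0],[[0,0,0],[0,0,0],0],[[0,0,0],[0,0,0],0],[[0,0,0],[0,0,0],0]]' 50
python3 -m pendant '[[[0,0,0],[0,0,0],0],[[0,0,0],[0,0,0],0],[[0,0,0],[0,0,0],0],[[0,0,0],[0,0,0],0],[[0,0,0],[0,0,0],0]]' 50
```

```text
t: 2.6
tcp_pos: [649.4, -134.7, 220.9]
ee_rot: [-0.001, 0.972, 0.235, -0.002]
force: [0.3, -0.0, 0.2]
gripper_width: 85.4
grasp_force: 0.0
t: 3.02
tcp_pos: [650.3, -135.2, 183.2]
ee_rot: [-0.0, 0.972, 0.235, -0.001]
force: [0.4, 0.0, 0.8]
gripper_width: 85.1
grasp_force: 0.0
t: 3.43
tcp_pos: [650.6, -135.4, 184.4]
ee_rot: [0.0, 0.972, 0.235, 0.001]
force: [0.0, 0.2, 0.1]
gripper_width: 25.1
grasp_force: 0.0
t: 3.85
tcp_pos: [650.6, -135.4, 184.1]
ee_rot: [0.0, 0.972, 0.235, 0.0]
force: [-0.5, 0.7, 2.7]
gripper_width: 12.7
grasp_force: 50.4
```

```bash

python3 -m pendant '[[[0,0,0],[0,0,10],0],[[0,0,0],[0,0,35],0],[[0,0,0],[0,0,65],0],[[0,0,0],[0,0,95],0],[[0,0,0],[0,0,115],0]]' 50
python3 -m pendant '[[[0,0,0],[0,0,10],0],[[0,0,0],[0,10,15],0],[[0,0,0],[0,30,15],0],[[0,0,0],[0,50,15],0],[[0,0,0],[0,50,15],0]]' 50
python3 - <<'E'
from h import *
for n in("scene","top"):
    a,d=read_camera(n); np.savez(f"pics/{n}1.npz",a=a,d=d)
    if n=="scene": cv2.imwrite("pics/s1.png",cv2.resize(a[100:300,150:470,::-1],(800,500)))
    else: cv2.imwrite("pics/t1.png",cv2.resize(a[100:260,220:440,::-1],(770,560)))
E
```

```text
t: 4.27
tcp_pos: [650.7, -135.8, 301.9]
ee_rot: [0.001, 0.972, 0.235, 0.001]
force: [0.3, -0.8, -0.5]
gripper_width: 12.7
grasp_force: 50.0
t: 4.68
tcp_pos: [651.0, -77.8, 311.3]
ee_rot: [-0.004, 0.971, 0.239, -0.001]
force: [-0.0, 2.1, -1.6]
gripper_width: 12.9
grasp_force: 50.0
```

View pics/s1.png

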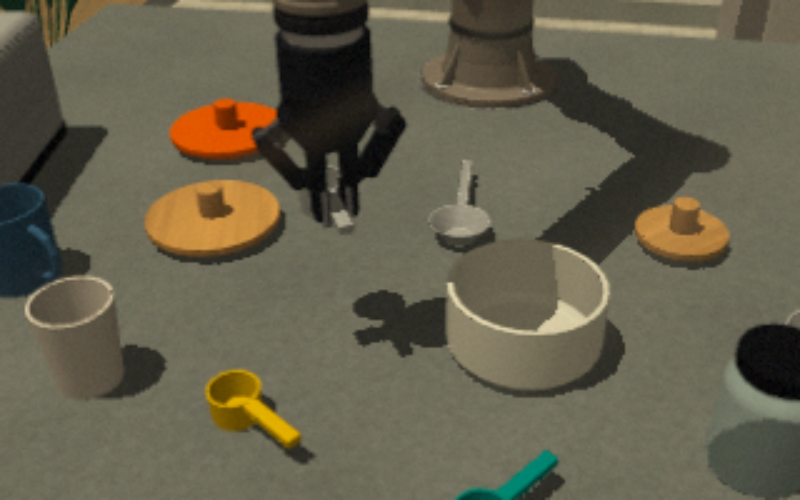

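View pics/t1.png

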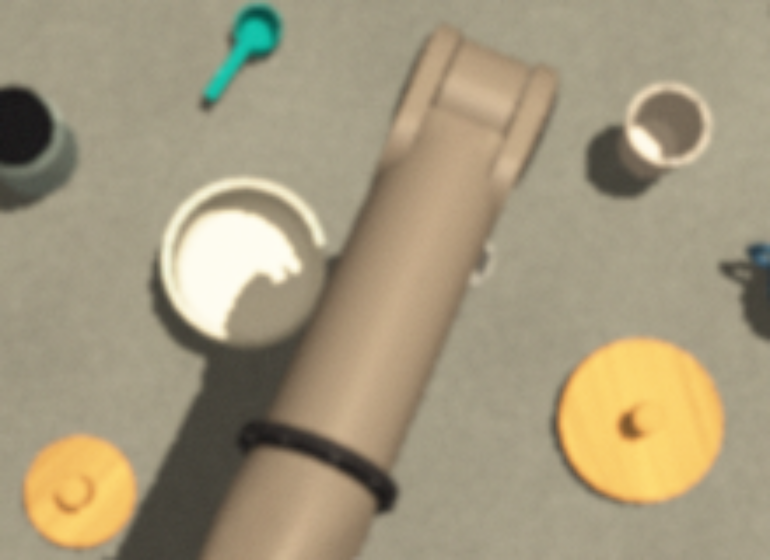

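Held scoop: handle end at (343,222) in the scene crop, cup hidden behind fingers. I'll check for droop using depth.

```bash
python3 - <<'E'
from h import *
z=np.load("pics/scene1.npz"); a,d=z["a"],z["d"]
v,u=np.mgrid[160:200,265:305]; Q=pts("scene",np.c_[u.ravel(),v.ravel()],d[160:200,265:305].ravel()); C=a[160:200,265:305].reshape(-1,3).astype(int)
m=(Q[:,2]>100)&(Q[:,2]<190)&(np.hypot(Q[:,0]-640,Q[:,1]+90)<90)&(C.sum(1)>230)
for r in np.c_[u.ravel()[m],v.ravel()[m],Q[m].round(),C[m]].astype(int): print(*r)
print(env.observe()["tcp_pos"])
E
```

```text
281 166 587 -97 157 125 122 105
282 166 588 -94 158 135 131 109
282 167 590 -94 156 90 86 75
283 167 591 -91 157 109 104 89
284 167 593 -88 158 138 133 111
285 167 638 -74 184 88 86 74
281 168 593 -95 155 85 83 72
282 168 593 -93 155 93 87 77
283 168 592 -91 155 97 91 78
284 168 593 -88 155 99 93 80
282 169 587 -95 149 91 87 76
283 169 592 -91 152 92 86 73
284 169 594 -88 153 93 89 73
282 170 590 -94 148 90 89 76
283 170 591 -91 149 91 85 73
284 170 591 -89 149 98 94 79
285 170 595 -85 152 96 92 77
281 171 592 -96 146 85 82 67
282 171 593 -93 147 93 91 76
283 171 592 -91 146 95 93 78
281 172 592 -96 143 86 81 68
282 172 592 -94 144 91 88 73
283 172 592 -91 144 97 90 77
284 172 594 -88 145 96 90 79
282 173 593 -94 141 93 91 73
283 173 592 -92 141 98 92 81
284 173 593 -89 142 99 94 81
282 174 590 -95 137 90 87 76
283 174 592 -92 138 95 92 78
284 174 593 -89 139 117 112 97
281 175 591 -97 135 104 100 84
282 175 630 -84 158 126 122 104
283 175 630 -81 158 146 142 122
284 175 629 -79 158 103 99 83
269 176 626 -115 150 90 88 72
270 176 627 -113 151 90 87 73
271 176 632 -109 155 90 86 72
27
[... 2204 characters left out ...]
 158 120 116 99
278 189 656 -87 137 90 88 77
283 189 675 -71 151 95 89 76
284 189 682 -67 155 126 120 103
285 189 685 -63 158 162 155 132
286 189 684 -61 157 174 167 143
287 189 684 -59 157 172 164 140
288 189 683 -57 157 167 158 134
289 189 683 -55 157 160 152 130
290 189 681 -53 156 160 152 130
284 190 684 -66 154 91 86 73
285 190 687 -63 156 154 145 125
286 190 686 -61 156 155 149 127
287 190 688 -58 157 133 128 111
288 190 684 -57 155 110 105 91
289 190 685 -55 156 90 85 73
284 191 681 -67 150 104 103 86
285 191 687 -63 154 93 90 75
291 191 680 -52 150 83 81 67
285 192 688 -63 152 96 91 76
285 193 687 -63 149 102 99 85
288 193 685 -57 148 89 86 71
[650.28733196 -82.54183491 311.69361325]
```

```bash

python3 -m pendant '[[[0,0,0],[-1,20,0],0],[[0,0,0],[-2,55,0],0],[[0,0,0],[-4,90,0],0],[[0,0,0],[-5,125,0],0],[[0,0,0],[-6,155,0],0]]' 50
python3 -m pendant '[[[0,0,0],[-1,20,0],0],[[0,0,0],[-1,34,0],0],[[0,0,0],[-1,34,0],0],[[0,0,0],[-1,34,0],0],[[0,0,0],[-1,34,0],0]]' 50
python3 -m pendant '[[[0,0,0],[0,0,-15],0],[[0,0,0],[0,0,-35],0],[[0,0,0],[0,0,-55],0],[[0,0,0],[0,0,-75],0],[[0,0,0],[0,0,-85],0]]' 50
python3 -m pendant '[[[0,0,0],[0,0,-5],0],[[0,0,0],[0,0,-10],0],[[0,0,0],[0,0,-15],0],[[0,0,0],[0,0,-19],0],[[0,0,0],[0,0,-23],0]]' 50
python3 -c "
from h import *
a,d=read_camera('scene'); cv2.imwrite('pics/s2.png',cv2.resize(a[100:300,250:470,::-1],(660,600)));print(env.observe()['tcp_pos'],env.observe()['force'])"
```

```text
t: 5.2
tcp_pos: [643.9, 71.4, 312.6]
ee_rot: [-0.0, 0.972, 0.235, -0.001]
force: [0.7, 1.4, -1.4]
gripper_width: 12.5
grasp_force: 50.0
t: 5.62
tcp_pos: [643.5, 100.4, 313.6]
ee_rot: [0.001, 0.973, 0.233, -0.0]
force: [-0.1, -0.5, -1.6]
gripper_width: 13.0
grasp_force: 50.0
t: 6.03
tcp_pos: [642.5, 100.4, 226.3]
ee_rot: [0.001, 0.973, 0.232, -0.002]
force: [-1.5, -0.8, -1.0]
gripper_width: 12.4
grasp_force: 50.0
t: 6.45
tcp_pos: [643.9, 103.5, 206.3]
ee_rot: [0.0, 0.972, 0.235, 0.001]
force: [-0.9, 0.3, -0.9]
gripper_width: 12.6
grasp_force: 50.0
[643.40338523 103.68357848 205.22458686] [-0.84339571 -0.21064786 -2.10621106]
```

View pics/s2.png

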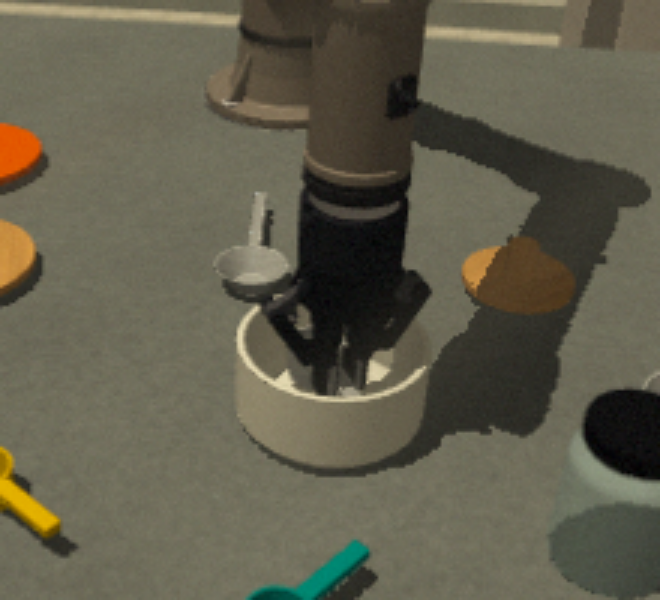

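The pot is upright and the gripper is inside its mouth (345,370), touching nothing. Lowering the last millimetres.

```bash

python3 -m pendant '[[[0,0,0],[0,0,-3],0],[[0,0,0],[0,0,-6],0],[[0,0,0],[0,0,-9],0],[[0,0,0],[0,0,-11],0],[[0,0,0],[0,0,-11],0]]' 50
python3 -m pendant '[[[0,0,0],[0,0,-1],0],[[0,0,0],[0,0,-2],0],[[0,0,0],[0,0,-2],0],[[0,0,0],[0,0,-2],0],[[0,0,0],[0,0,-2],0]]' 50
```

```text
t: 6.92
tcp_pos: [643.2, 103.8, 194.1]
ee_rot: [-0.0, 0.972, 0.235, -0.001]
force: [0.1, -0.1, -0.8]
gripper_width: 12.8
grasp_force: 50.0
t: 7.33
tcp_pos: [643.5, 103.6, 192.8]
ee_rot: [0.0, 0.972, 0.235, 0.0]
force: [-0.8, -0.5, -0.9]
gripper_width: 12.7
grasp_force: 50.0
```

```bash

python3 -m pendant '[[[0,0,0],[0,0,-1],0],[[0,0,0],[0,0,-1],0],[[0,0,0],[0,0,-2],0],[[0,0,0],[0,0,-2],0],[[0,0,0],[0,0,-2],0]]' 50
```

```text
t: 7.75
tcp_pos: [643.4, 103.7, 190.6]
ee_rot: [0.0, 0.972, 0.235, -0.0]
force: [-0.4, 0.5, -1.4]
gripper_width: 12.6
grasp_force: 50.0
```

```bash

python3 -m pendant '[[[0,0,0],[0,0,-1],0],[[0,0,0],[0,0,-1],0],[[0,0,0],[0,0,-2],0],[[0,0,0],[0,0,-2],0],[[0,0,0],[0,0,-2],0]]' 50
```

```text
t: 8.17
tcp_pos: [643.7, 103.6, 190.0]
ee_rot: [-0.0, 0.972, 0.235, 0.0]
force: [-1.9, 1.2, 5.7]
gripper_width: 13.0
grasp_force: 50.8
```

Floor contact at 5.7 N. Releasing with a partial opening and rising.

```bash

python3 -m pendant '[[[0,0,0],[0,0,1],0.2],[[0,0,0],[0,0,1],0.3],[[0,0,0],[0,0,1],0.4],[[0,0,0],[0,0,1],0.4],[[0,0,0],[0,0,1],0.4]]' 50
python3 -m pendant '[[[0,0,0],[0,0,5],0.4],[[0,0,0],[0,0,15],0.4],[[0,0,0],[0,0,30],0.4],[[0,0,0],[0,0,55],0.4],[[0,0,0],[0,0,85],0.4]]' 50
python3 -m pendant '[[[0,0,0],[0,0,35],0.4],[[0,0,0],[0,0,60],0.8],[[0,0,0],[0,-30,60],1],[[0,0,0],[0,-65,60],1],[[0,0,0],[0,-100,60],1]]'
python3 -m pendant '[[[0,0,0],[-10,-35,0],1],[[0,0,0],[-30,-70,0],1],[[0,0,0],[-50,-105,0],1],[[0,0,0],[-70,-140,0],1],[[0,0,0],[-90,-170,0],1]]'
python3 - <<'E'
from h import *
from scipy.spatial.transform import Rotation as R
a,d=read_camera("top"); np.savez("pics/top3.npz",a=a,d=d)
cv2.imwrite("pics/t3.png",cv2.resize(a[120:260,240:440,::-1],(800,560),interpolation=cv2.INTER_CUBIC))
o=env.observe(); print(o["tcp_pos"],o["joint_pos"])
v,u=np.mgrid[0:400,0:640]; P=pts("top",np.c_[u.ravel(),v.ravel()],d.ravel()).reshape(400,640,3); P[d==0]=np.nan
for n,(x0,y0,x1,y1,zl,zh) in dict(pot=(255,145,325,205,60,90),knob=(375,190,432,250,40,65),inside=(270,155,310,197,12,55)).items():
    Q=P[y0:y1,x0:x1].reshape(-1,3);Q=Q[(Q[:,2]>zl)&(Q[:,2]<zh)]; 
    if n=="inside": Q=Q[np.hypot(Q[:,0]-629.5,Q[:,1]-97)<58]
    if len(Q)>3: print(n,len(Q),cv2.minEnclosingCircle(Q[:,:2].astype(np.float32)),cv2.minAreaRect(Q[:,:2].astype(np.float32)),np.median(Q[:,2]))
E
```

```text
t: 8.58
tcp_pos: [643.3, 103.7, 189.4]
ee_rot: [0.0, 0.972, 0.235, -0.0]
force: [0.3, -0.0, 0.1]
gripper_width: 33.9
grasp_force: 0.0
t: 9.0
tcp_pos: [642.7, 103.7, 274.8]
ee_rot: [-0.0, 0.972, 0.235, -0.002]
force: [1.0, 0.7, 0.3]
gripper_width: 34.3
grasp_force: 0.0
t: 9.42
tcp_pos: [643.7, 3.6, 336.7]
ee_rot: [0.0, 0.972, 0.236, 0.002]
force: [-0.6, -1.1, 0.4]
gripper_width: 80.3
grasp_force: 0.0
t: 9.83
tcp_pos: [551.8, -169.3, 336.0]
ee_rot: [0.001, 0.972, 0.234, 0.001]
force: [-0.5, -1.2, 0.3]
gripper_width: 85.1
grasp_force: 0.0
[ 546.31758071 -177.81583402  336.87139732] [-0.30090556  0.50984708  0.8509429   1.57215763 -0.39033785  1.23963807
 -0.49742457]
pot 324 ((629.6640625, 97.11396026611328), 75.2715835571289) ((628.771484375, 97.00358581542969), (147.28131103515625, 148.42864990234375), 0.21915316581726074) 74.68144916328765
knob 71 ((474.81488037109375, -271.13580322265625), 14.580514907836914) ((474.4092712402344, -270.67120361328125), (27.654565811157227, 26.820852279663086), 17.30998992919922) 54.72145626863092
inside 218 ((628.2905883789062, 98.68397521972656), 56.2372932434082) ((633.4517211914062, 96.4853515625), (106.83814239501953, 98.1898193359375), 39.469581604003906) 33.453151129512136
```

View pics/t3.png

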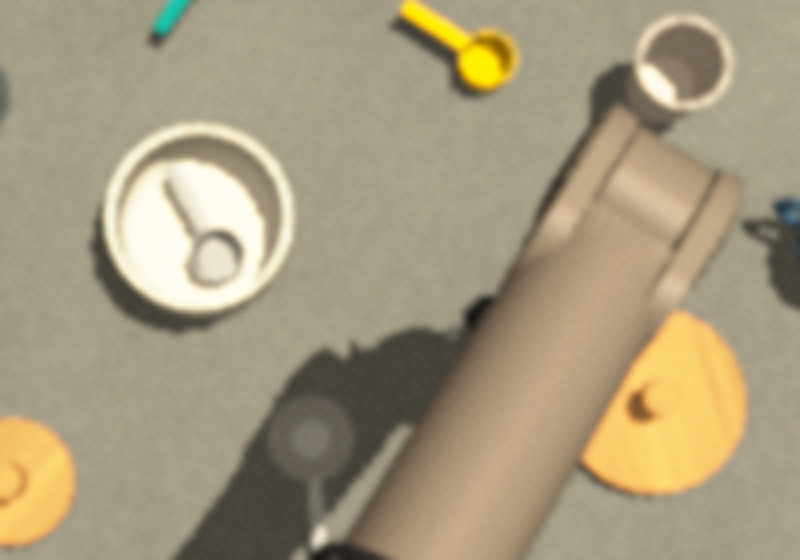

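Scoop lies flat in the pot at crop (200,225), and the lid is unmoved. Now the lid knob at (474.5,-270.5).

```bash

python3 -m pendant '[[[0,0,0],[-20,-25,0],1],[[0,0,0],[-40,-52,0],1],[[0,0,0],[-60,-79,-20],1],[[0,0,0],[-79,-104,-50],1],[[0,0,0],[-79,-104,-75],1]]'
python3 -m pendant '[[[0,0,0],[0,0,0],1],[[0,0,0],[0,0,0],1],[[0,0,0],[0,0,0],1],[[0,0,0],[0,0,0],1],[[0,0,0],[0,0,0],1]]'
```

```text
t: 10.3
tcp_pos: [469.4, -277.2, 261.4]
ee_rot: [0.003, 0.973, 0.229, -0.0]
force: [-0.4, -0.5, 1.0]
gripper_width: 85.5
grasp_force: 0.0
t: 10.72
tcp_pos: [476.0, -269.7, 261.4]
ee_rot: [0.001, 0.972, 0.236, 0.001]
force: [-0.4, 0.8, -0.3]
gripper_width: 85.2
grasp_force: 0.0
```

Within 1–2 mm; descending to z ≈ 197 and closing.

```bash

python3 -m pendant '[[[0,0,0],[-1,-1,-15],1],[[0,0,0],[-1,-1,-35],1],[[0,0,0],[-1,-1,-52],1],[[0,0,0],[-1,-1,-64],1],[[0,0,0],[-1,-1,-64],1]]'
python3 -m pendant '[[[0,0,0],[0,0,0],1],[[0,0,0],[0,0,0],0.6],[[0,0,0],[0,0,0],0.45],[[0,0,0],[0,0,0],0.3],[[0,0,0],[0,0,0],0.2]]' 40
python3 -m pendant '[[[0,0,0],[0,0,0],0],[[0,0,0],[0,0,0],0],[[0,0,0],[0,0,0],0],[[0,0,0],[0,0,0],0],[[0,0,0],[0,0,0],0]]' 60
```

```text
t: 11.13
tcp_pos: [473.2, -270.0, 193.9]
ee_rot: [-0.001, 0.972, 0.235, -0.001]
force: [-0.0, 1.0, 0.1]
gripper_width: 85.4
grasp_force: 0.0
t: 11.55
tcp_pos: [473.7, -271.5, 196.5]
ee_rot: [0.0, 0.972, 0.235, 0.001]
force: [0.6, 0.2, 0.6]
gripper_width: 38.7
grasp_force: 0.0
t: 11.97
tcp_pos: [473.8, -271.8, 196.6]
ee_rot: [0.001, 0.972, 0.235, 0.001]
force: [0.8, 0.4, 6.1]
gripper_width: 28.4
grasp_force: 59.2
```

```bash

python3 -m pendant '[[[0,0,0],[0,0,5],0],[[0,0,0],[0,0,20],0],[[0,0,0],[0,0,45],0],[[0,0,0],[0,0,75],0],[[0,0,0],[0,0,100],0]]' 60
python3 -m pendant '[[[0,0,0],[0,0,10],0],[[0,0,0],[0,0,15],0],[[0,0,0],[0,0,15],0],[[0,0,0],[0,0,15],0],[[0,0,0],[0,0,15],0]]' 60
python3 - <<'E'
from h import *
for n in("scene","top"):
    o=env.observe(); a,d=read_camera(n); np.savez(f"pics/{n}4.npz",a=a,d=d)
    hsv=cv2.cvtColor(a,cv2.COLOR_RGB2HSV); m=cv2.inRange(hsv,(10,90,60),(25,255,255))
    v,u=np.nonzero(m); P=pts(n,np.c_[u,v],d[v,u])
    k=(np.hypot(P[:,0]-474,P[:,1]+271)<95)&(P[:,2]>108)&(P[:,2]<150); Q=P[k]
    T=Q[Q[:,2]>np.percentile(Q[:,2],30)]; 
    A=np.c_[T[:,:2]-[474,-271],np.ones(len(T))]; s=np.linalg.lstsq(A,T[:,2],rcond=None)[0]
    r=np.abs(A@s-T[:,2])<3; s=np.linalg.lstsq(A[r],T[r,2],rcond=None)[0]
    print(n,o["tcp_pos"],len(Q),"plane",s,cv2.minEnclosingCircle(Q[:,:2].astype(np.float32)),Q[:,:2].min(0),Q[:,:2].max(0))
    if n=="scene": cv2.imwrite("pics/s4.png",cv2.resize(a[80:240,150:350,::-1],(750,600)))
E
```

```text
t: 12.38
tcp_pos: [472.9, -271.0, 296.3]
ee_rot: [-0.001, 0.972, 0.235, -0.001]
force: [-0.0, -0.3, -1.9]
gripper_width: 28.5
grasp_force: 59.4
t: 12.8
tcp_pos: [472.9, -270.6, 308.7]
ee_rot: [-0.001, 0.972, 0.235, -0.001]
force: [-0.8, 0.5, -2.4]
gripper_width: 28.4
grasp_force: 59.4
scene [ 472.89217885 -270.58390665  308.74359124] 1108 plane [-3.42990643e-03  7.60296396e-04  1.32225871e+02] ((473.6895446777344, -268.4388427734375), 78.66079711914062) [ 397.65364912 -345.57493353] [ 552.21082834 -192.66820433]
top [ 472.9276703  -270.66701022  308.85646316] 754 plane [-1.03415049e-03 -5.16953263e-03  1.34215005e+02] ((477.78680419921875, -263.9476318359375), 76.29447174072266) [ 421.12381397 -315.26466144] [ 548.47958709 -192.60355041]
```

View pics/s4.png

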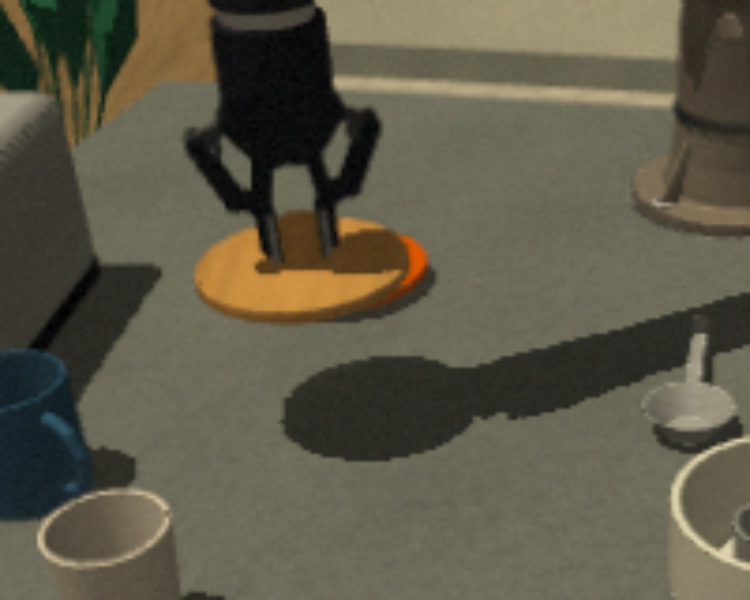

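Lid is held level (scene crop, disc at (305,270)), origin about 112 mm up. Carrying it by (+155,+367).

```bash

python3 -m pendant '[[[0,0,0],[5,12,0],0],[[0,0,0],[15,36,0],0],[[0,0,0],[28,66,0],0],[[0,0,0],[41,97,0],0],[[0,0,0],[54,128,0],0]]' 60
python3 -m pendant '[[[0,0,0],[13,31,0],0],[[0,0,0],[26,62,0],0],[[0,0,0],[39,93,0],0],[[0,0,0],[52,124,0],0],[[0,0,0],[65,155,0],0]]' 60
python3 -m pendant '[[[0,0,0],[13,31,0],0],[[0,0,0],[25,59,0],0],[[0,0,0],[33,76,0],0],[[0,0,0],[36,84,0],0],[[0,0,0],[36,84,0],0]]' 60
python3 -m pendant '[[[0,0,0],[0,0,0],0],[[0,0,0],[0,0,0],0],[[0,0,0],[0,0,-10],0],[[0,0,0],[0,0,-20],0],[[0,0,0],[0,0,-20],0]]' 60
python3 - <<'E'
from h import *
n="scene"; o=env.observe(); a,d=read_camera(n)
hsv=cv2.cvtColor(a,cv2.COLOR_RGB2HSV); m=cv2.inRange(hsv,(10,90,60),(25,255,255))
v,u=np.nonzero(m); P=pts(n,np.c_[u,v],d[v,u])
k=(np.hypot(P[:,0]-630,P[:,1]-97)<95)&(P[:,2]>95)&(P[:,2]<130); Q=P[k]
print(o["tcp_pos"],len(Q),cv2.minEnclosingCircle(Q[:,:2].astype(np.float32)),Q.min(0),Q.max(0),np.median(Q[:,2]))
cv2.imwrite("pics/s5.png",cv2.resize(a[130:290,270:470,::-1],(750,600)))
E
```

```text
t: 13.32
tcp_pos: [527.5, -142.1, 309.9]
ee_rot: [-0.0, 0.972, 0.234, -0.001]
force: [1.1, 0.2, -1.2]
gripper_width: 28.4
grasp_force: 59.4
t: 13.73
tcp_pos: [592.6, 13.5, 309.7]
ee_rot: [-0.0, 0.972, 0.235, -0.001]
force: [0.5, -0.6, -2.0]
gripper_width: 28.7
grasp_force: 59.4
t: 14.15
tcp_pos: [628.6, 98.7, 309.2]
ee_rot: [-0.0, 0.971, 0.237, -0.001]
force: [-0.1, 0.5, -1.9]
gripper_width: 28.5
grasp_force: 59.4
t: 14.57
tcp_pos: [627.0, 94.6, 287.8]
ee_rot: [-0.0, 0.972, 0.234, -0.003]
force: [-0.4, 0.4, -1.8]
gripper_width: 28.5
grasp_force: 59.4
[627.02650383  94.60869367 287.75506687] 1871 ((627.8257446289062, 95.7115707397461), 77.3482666015625) [552.47016281  18.83589203 100.44763607] [703.99039486 172.12072087 129.87922646] 110.47465349386843
```

View pics/s5.png

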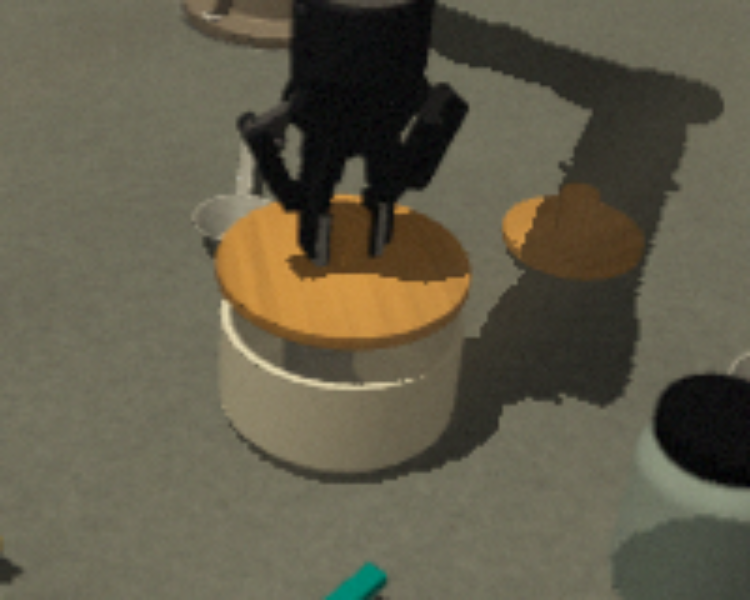

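Lid hovers level and concentric over the pot (lid at (343,268), rim below it). Lowering with a 1 mm correction.

```bash

python3 -m pendant '[[[0,0,0],[1,1,0],0],[[0,0,0],[1,1,-5],0],[[0,0,0],[1,1,-10],0],[[0,0,0],[1,1,-14],0],[[0,0,0],[1,1,-18],0]]' 60
python3 -m pendant '[[[0,0,0],[0,0,-2],0],[[0,0,0],[0,0,-4],0],[[0,0,0],[0,0,-5],0],[[0,0,0],[0,0,-6],0],[[0,0,0],[0,0,-6],0]]' 60
python3 -m pendant '[[[0,0,0],[0,0,-1],0],[[0,0,0],[0,0,-1],0],[[0,0,0],[0,0,-2],0],[[0,0,0],[0,0,-2],0],[[0,0,0],[0,0,-2],0]]' 60
```

```text
t: 15.03
tcp_pos: [629.3, 96.8, 272.1]
ee_rot: [-0.0, 0.972, 0.235, -0.0]
force: [0.4, 0.2, -1.4]
gripper_width: 28.4
grasp_force: 59.4
t: 15.45
tcp_pos: [629.4, 96.6, 266.6]
ee_rot: [0.0, 0.972, 0.235, -0.0]
force: [0.6, 0.9, -2.9]
gripper_width: 28.6
grasp_force: 59.4
t: 15.87
tcp_pos: [629.4, 96.7, 264.7]
ee_rot: [0.0, 0.972, 0.235, -0.0]
force: [-0.8, -0.5, -2.1]
gripper_width: 28.4
grasp_force: 59.4
```

```bash

python3 -m pendant '[[[0,0,0],[0,0,-1],0],[[0,0,0],[0,0,-1],0],[[0,0,0],[0,0,-2],0],[[0,0,0],[0,0,-2],0],[[0,0,0],[0,0,-2],0]]' 60
python3 -m pendant '[[[0,0,0],[0,0,-1],0],[[0,0,0],[0,0,-1],0],[[0,0,0],[0,0,-1],0],[[0,0,0],[0,0,-1],0],[[0,0,0],[0,0,-1],0]]' 60
```

```text
t: 16.28
tcp_pos: [629.4, 96.7, 262.6]
ee_rot: [-0.0, 0.972, 0.235, -0.0]
force: [1.1, 0.8, -2.1]
gripper_width: 28.5
grasp_force: 59.4
t: 16.7
tcp_pos: [629.5, 96.7, 261.7]
ee_rot: [0.0, 0.972, 0.235, 0.0]
force: [-1.0, 0.4, -1.6]
gripper_width: 28.7
grasp_force: 59.2
```

```bash

python3 -m pendant '[[[0,0,0],[0,0,-1],0],[[0,0,0],[0,0,-1],0],[[0,0,0],[0,0,-2],0],[[0,0,0],[0,0,-2],0],[[0,0,0],[0,0,-2],0]]' 60
```

```text
t: 17.12
tcp_pos: [629.4, 96.5, 261.6]
ee_rot: [-0.0, 0.972, 0.235, 0.0]
force: [-4.3, 0.4, 8.0]
gripper_width: 28.6
grasp_force: 60.4
```

Seated (8 N, height as calculated). Releasing and rising straight up.

```bash

python3 -m pendant '[[[0,0,0],[0,0,1],0.35],[[0,0,0],[0,0,1],0.45],[[0,0,0],[0,0,1],0.6],[[0,0,0],[0,0,1],0.8],[[0,0,0],[0,0,1],0.8]]' 40
python3 -m pendant '[[[0,0,0],[0,0,5],0.8],[[0,0,0],[0,0,20],0.8],[[0,0,0],[0,0,45],0.8],[[0,0,0],[0,0,75],0.8],[[0,0,0],[0,0,105],0.8]]'
python3 -m pendant '[[[0,0,0],[0,-15,10],0.8],[[0,0,0],[0,-50,10],0.8],[[0,0,0],[0,-85,10],0.8],[[0,0,0],[0,-120,10],0.8],[[0,0,0],[0,-140,10],0.8]]'
python3 -m pendant '[[[0,0,0],[0,-15,0],0.8],[[0,0,0],[0,-30,0],0.8],[[0,0,0],[0,-30,0],0.8],[[0,0,0],[0,-30,0],0.8],[[0,0,0],[0,-30,0],0.8]]'
python3 - <<'E'
from h import *
for n in("scene","top"):
    a,d=read_camera(n); hsv=cv2.cvtColor(a,cv2.COLOR_RGB2HSV); v,u=np.nonzero(cv2.inRange(hsv,(10,90,60),(25,255,255)))
    P=pts(n,np.c_[u,v],d[v,u]); P=P[np.hypot(P[:,0]-630,P[:,1]-97)<90]
    D=P[(P[:,2]>79)&(P[:,2]<91)]; K=P[P[:,2]>100]
    A=np.c_[D[:,:2]-[629,97],np.ones(len(D))]; s=np.linalg.lstsq(A,D[:,2],rcond=None)[0]
    print(n,cv2.minEnclosingCircle(D[:,:2].astype(np.float32)),"knob",cv2.minAreaRect(K[:,:2].astype(np.float32))[:2],"plane",s)
    if n=="scene": cv2.imwrite("pics/s6.png",cv2.resize(a[130:290,270:470,::-1],(750,600)))
E
```

```text
t: 17.53
tcp_pos: [629.5, 96.7, 260.5]
ee_rot: [0.0, 0.972, 0.235, -0.0]
force: [-0.2, 1.3, 0.5]
gripper_width: 68.2
grasp_force: 0.0
t: 17.95
tcp_pos: [629.2, 96.7, 366.6]
ee_rot: [0.0, 0.972, 0.235, -0.001]
force: [1.1, 0.3, -0.4]
gripper_width: 68.6
grasp_force: 0.0
t: 18.37
tcp_pos: [628.2, -49.6, 376.1]
ee_rot: [0.002, 0.973, 0.232, -0.001]
force: [-0.2, -1.5, -0.1]
gripper_width: 68.5
grasp_force: 0.0
t: 18.78
tcp_pos: [629.6, -72.3, 375.4]
ee_rot: [-0.001, 0.972, 0.235, -0.0]
force: [0.1, 1.5, 0.2]
gripper_width: 68.2
grasp_force: 0.0
scene ((630.6356201171875, 98.06370544433594), 77.60435485839844) knob ((631.4789428710938, 97.5089340209961), (29.747116088867188, 29.72818374633789)) plane [-7.45985512e-03  7.95912608e-05  8.45999330e+01]
top ((629.7298583984375, 97.67244720458984), 76.94876861572266) knob ((628.3247680664062, 97.1617660522461), (25.514631271362305, 26.531906127929688)) plane [ 2.73583207e-04 -2.02990372e-03  8.58475958e+01]
```

View pics/s6.png

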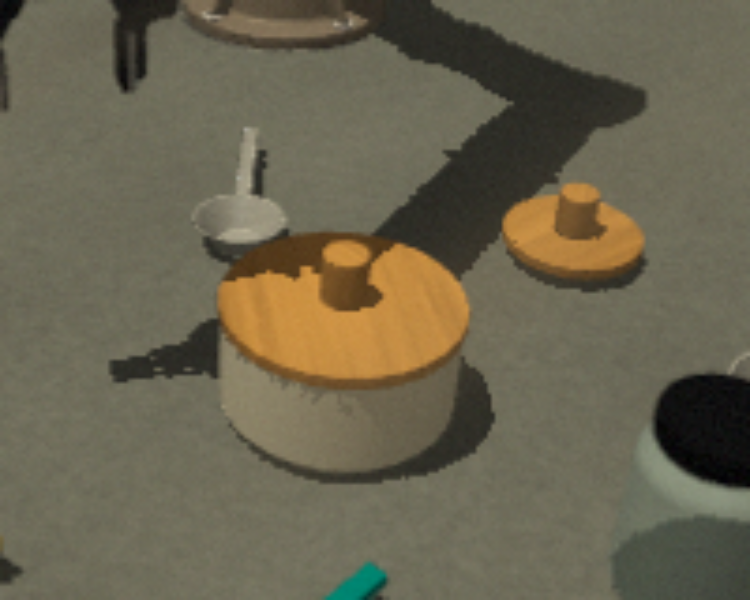

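The lid sits flat and centred on the pot (disc at (343,310)), with its top at about 85 mm and tilt under 0.01 rad. Handing in.

```bash
python3 -c "
from rig import env
print(env.close_job())"
```

```text
the job is handed in; nothing more can be done
None
```

The scoop lies flat inside the white sugar pot and the big wooden lid sits level and fully seated on it; I handed the job in at about 19 s of the 64 s allowed, and the hand-in returned no verdict.

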